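# Push a light carriage to its hidden stop and lock it with a hammer-head bolt

## Robot

A 6-joint arm with a two-finger parallel gripper is mounted at the origin on the work surface. World frame = base frame: x ahead of the robot, y to its left, z up, the work surface at z = 0. Lengths are in m, angles in rad, forces in N, time in s.
With the tool pointing down it reaches from about 0.35 to 0.975 m from the base axis. Payload 4.9 kg.
Tool frame: the origin (TCP) lies between the finger pads; the fingertips stand 14 mm ahead of it and the grasp point (between the pads) lies 5 mm behind it (manip.finger_overhang is the distance from the TCP to the fingertips, in m); z points along the fingers, y is the line along which they close (so a half turn about z gives the same grasp; the last joint's range is limited). The gripper opens to 85 mm and grips with 20 to 120 N. Pads are 22 mm wide; open, the fingers measure 114 mm over their backs; the gripper's body (76 mm by 85 mm) begins 54 mm behind the grasp point. The pads swing forward as they close: fully open they stand 13 mm farther back than shut.
Start: joints at [-1.277, 0.053, 1.613, -0, 1.476, -0.119], TCP at [0.251, -0.572, 0.245] pointing down, gripper open.
Joint ranges: [-3.01, 3.01], [-1.01, 2.22], [0.06, 2.58], [-1.02, 4.17], [0.09, 2.62], [-3.14, 3.14]. Speed limits (rad/s): [2.57, 2.57, 3.14, 3.14, 3.14, 3.14].

## Interface

Orientations are given as a unit quaternion [w, x, y, z].
In Python, from plant import manip, grab_frame gives the robot as it stands.
- The arm moves only by the tool servo_tool, never from a script. Its argument "deltas" is a list that holds one entry, the list of rows, each a list of 5 numbers: the opening in per cent of the stroke, from 0 (shut) to 100 (fully open), then the shift along the world's x, y, z in m, then the turn about the world's z in degrees. A call has exactly 8 rows; each row shifts and turns the commanded pose from where the row before left it; what a row does not reach is not made up. A row lasts 1/10 s, in which the tool goes at most 50 mm and 8.59 degrees, less where a joint would pass 70% of its speed; a pose out of reach is approached as far as the arm can. A call is refused whole if a number of a shift passes 0.05 or a number of a turn 8.59, either way. A call with a gripper value outside its range is refused whole. The fingers move at their own pace and stop on an object; the grip force is fixed at half the most. Time passes only in rows, so rows that do not move let the fingers close, or fill a call up. It gives the time, the measured TCP pose, the force, the opening and the grip force at its end, in the units of the state.
- manip.state(): the state, without advancing time (a new reading comes with each control period).
- grab_frame(name): name is "scene" or "top" or "wrist"; returns a dict with "pixels" (384x512x3 uint8, red, green, blue), "z_map" (384x512 float32, m along the optical axis (not along the pixel's ray), 0 where there is no reading), "fx", "fy", "cx", "cy" (pixels), "dist" ([k1, k2, p1, p2, k3] as OpenCV has them; the pictures are not rectified), "rvec" (rotation vector, rad) and "tvec" (3), from world to camera coordinates, as OpenCV has them; the wrist camera has in their place "T_tool_cam" (4x4, takes a point from camera to tool coordinates, whose origin is the TCP and whose axes are the flange's). Camera axes: x right, y down, z forward; pixel columns grow to the right and rows downward; lengths in m; the calibration is good to about 2 mm. A picture is of the moment at which its call begins: read the wrist's pose just before it.
- manip.job_done(): hands the job in; it is judged then, once.
The state is a dict: "time": time; "joint_pos": joint angles; "joint_vel": joint speeds; "joint_efforts": joint torques, N m; "tool_pos": TCP position; "tool_rot": TCP orientation; "contact_force": force on the tool from outside, world axes, zero at the start; "ft_torque": the same for the moment, N m; "gripper_width": opening from 0.0 (shut) to 1.0 (fully open); "grasp_force": force on a finger pad.
Only numpy, scipy, OpenCV 4.12 (cv2) and the standard library are available. Lean on these libraries where they do the work, as an engineer would, in place of code of your own. Each camera call takes 0.05 s, during which the arm holds its last target. There are 200 camera calls.

## Task

Put the light carriage back at its set position: push it gently along the slotted rail towards the rail's black end cap until it comes up solid against the stop hidden in the rail's side channel, past the plunger's light springy give but without shoving the stop itself along. Then take the T-handled hammer-head bolt from the wooden block, lower it with its head lengthways through the carriage's oblong hole into the rail's slot until its flange lies flat on the carriage, give it a quarter turn so that its head catches crossways under the slot's lips, and let go. Leave the carriage against its stop and everything else where it is.

Things in the scene. Friction and masses are not known exactly. Their poses are not given: they have to be found in the camera images.
- rail: Fixed aluminium profile, 60 x 60 mm, 560 mm long. Origin on the table under its middle; y along it, -y towards the black end cap (push this way), +y to the open end. T-slot along its top's centre line: mouth 14 mm wide between lips 6 mm thick (z 54 to 60 mm), channel below 32 mm wide, 14 mm deep.
- carriage_hole (a point): Centre of the carriage's oblong bolt hole (30 mm along the rail, 16 mm across, over the rail's slot), level with the top of its plate, 74 mm above the table. Axes parallel to the rail's. A steel lighting spigot, 16 mm thick, stands on the plate 80 mm from here towards -y and rises 58 mm above it.
- carriage_end (a point): Middle of the flat end face of the carriage's plate, on the side of the rail's open end, where it can be pushed; 40 mm from the hole towards +y. The loose grey carriage (0.5 to 0.75 kg, 2 to 6 N of friction) is a saddle sliding on the rail: plate 84 mm wide, 150 mm long, 14 mm thick, lying on the rail's top, with skirts down both sides.
- plunger (a joint): Spring plunger of the hidden stop, m: 0 untouched, 0.003 when the carriage bears solidly on the stop's block. It gives 3 mm against about 1 N, less than the carriage's friction, so the carriage stays where left. The stop is out of sight in the rail's side channel (robot's side), at an unknown place: the carriage has 7 to 34 cm to go.
- stop (a joint): How far the hidden stop's block has been shoved along its channel, m: 0 at its set place. A grub screw holds it; it slips when pushed on with more than 16 N (beside the carriage's friction). More than 3 mm of slip loses the setting.
- bolt_grip (a point): Centre of the hammer-head bolt's T-handle, a level black bar 56 mm long (x), 12 mm thick (y), 14 mm high, gripped across its thickness. z runs up the bolt. At the start the bolt hangs upright by its flange in one of the wooden block's holes, this point 64 mm above the table; in place in the rail it is 20 mm above the carriage's top. 0.11 kg.
- bolt_head (a point): Centre of the underside of the bolt's steel hammer head, 50 mm below the bar's centre. Head 24 mm long (x, parallel to the bar), 11 mm wide (y), 6 mm thick, under a shank 10 mm thick. The flange above it is 38 mm across, its underside 20 mm below the bar's centre. With the flange on the carriage the head's top is 4 mm below the rail's lips.
- rack: Fixed plywood block, 72 (x) x 216 (y) x 44 mm high, with three slotted holes in a row along y, 70 mm apart, each 30 mm (x) by 16 mm; a fastener hangs in each. Origin under its centre.
- star_screw_center (a point): Bystander: screw with a round five-lobed knob 38 mm across in another hole of the block; this point is on its axis 10 mm above the block. Leave it there.
- eye_bolt_center (a point): Bystander: steel eye bolt, ring 31 mm across, in another hole of the block; this point is on its axis 10 mm above the block. Leave it there.
- tape: Bystander: roll of grey cloth tape, 104 mm across, 48 mm high; origin under its centre.
- lens: Bystander: black camera lens standing upright, 76 mm across, 104 mm high; origin under its centre.
- battery: Bystander: black battery, 72 x 100 x 48 mm; origin under its centre.
- spring_clamp: Bystander: steel spring clamp lying down, 140 mm long, 45 mm high; origin under its centre.
- driver: Bystander: screwdriver, 200 mm long, lying on the table.
- dish: Bystander: black round beauty-dish reflector, 260 mm across, 83 mm high with its centre post; origin under its centre.
Not all that is in view belongs to the job. What is shaped like the part that bears bolt_grip but red is not meant. Leave any pink look-alike of the part that bears carriage_hole alone.

How it is judged:
By the outcome, as a careful person would: the job done as asked, in the order asked, and still so for the second after the job is handed in, with the robot touching nothing.
It also fails if it takes over 64 s, if anything falls off the work surface, if the arm or the gripper's body presses on something with over 40 N, if the wrist force passes 120 N, or if a joint passes its speed limit or range.

## Working session

There is one attempt and no reset: what is moved stays moved. The work goes in short steps, Python scripts to look and compute and a tool call to move; the robot and the scene stay as the last step left them, time stands still between calls to the robot, and variables do not carry over. Pictures are saved under pics/ and viewed, at most 10 in all, crops included, and the job is handed in when it is done.

Besides the shell and the picture viewer there is one more tool, called after "Emit:" in YAML: its name, and indented under it one key for each argument. servo_tool: Moves the arm, as the interface text tells. Its arguments: {"type":"object","properties":{"deltas":{"type":"array"}},"required":["deltas"]}

```bash
mkdir -p pics; ls
cat > h.py <<'E'
import numpy as np,cv2
from plant import manip,grab_frame
from scipy.spatial.transform import Rotation as R
def grab(n):
    s=manip.state(); f=grab_frame(n); f['s']=s; return f
def world(f):
    z=f['z_map']; h,w=z.shape
    u,v=np.meshgrid(np.arange(w),np.arange(h))
    K=np.array([[f['fx'],0,f['cx']],[0,f['fy'],f['cy']],[0,0,1]])
    p=cv2.undistortPoints(np.stack([u,v],-1).reshape(-1,1,2).astype(np.float64),K,np.array(f['dist'])).reshape(h,w,2)
    P=np.dstack([p*z[...,None],z])
    if 'rvec' in f:
        Rm=cv2.Rodrigues(np.array(f['rvec']))[0]; W=(P-np.array(f['tvec']).ravel())@Rm
    else:
        T=np.array(f['T_tool_cam']); q=f['s']['tool_rot']
        W=(P@T[:3,:3].T+T[:3,3])@R.from_quat([q[1],q[2],q[3],q[0]]).as_matrix().T+np.array(f['s']['tool_pos'])
    W[z==0]=np.nan
    return W
def save(f,n,crop=None,s=1):
    im=f['pixels'][...,::-1]
    if crop: a,b,c,d=crop; im=im[b:d,a:c]
    cv2.imwrite('pics/'+n,cv2.resize(im,None,fx=s,fy=s,interpolation=cv2.INTER_CUBIC))
E
python3 - <<'E'
from h import *
import pickle
for n in('top','scene'):
    f=grab(n); save(f,n+'1.png',s=1.5); pickle.dump(f,open(n+'.pkl','wb'))
print(manip.state())
E
```

```text
pics
{'time': 0.1, 'joint_pos': array([-1.27703026e+00,  5.32970676e-02,  1.61413698e+00, -4.45439742e-05,
        1.47600405e+00, -1.19007916e-01]), 'joint_vel': array([ 0.00014101, -0.00056726, -0.00489694,  0.00089044, -0.00185742,
        0.00101329]), 'joint_efforts': array([ 9.84356848e-04, -3.94899809e+01, -3.71363711e+01, -1.27990024e-04,
        3.88400542e-03,  4.40502205e-06]), 'tool_pos': array([ 0.25054981, -0.57200112,  0.24419385]), 'tool_rot': array([-9.17269965e-04,  9.78776844e-01,  2.04926910e-01, -1.02609763e-04]), 'contact_force': array([ 0.34741776,  0.1041523 , -0.47755311]), 'ft_torque': array([-0.06184605,  0.03224243, -0.04585963]), 'grasp_force': 0.0, 'gripper_width': 1.0013505160422407}
```

View pics/top1.png

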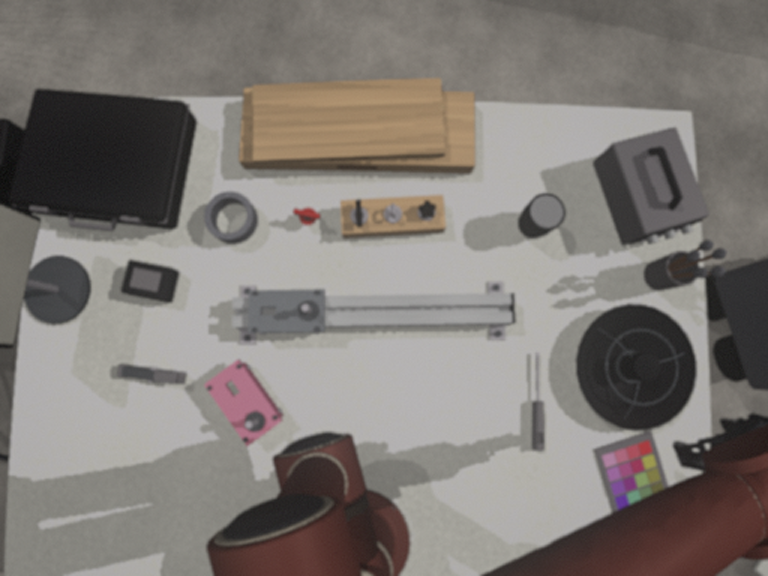

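View pics/scene1.png

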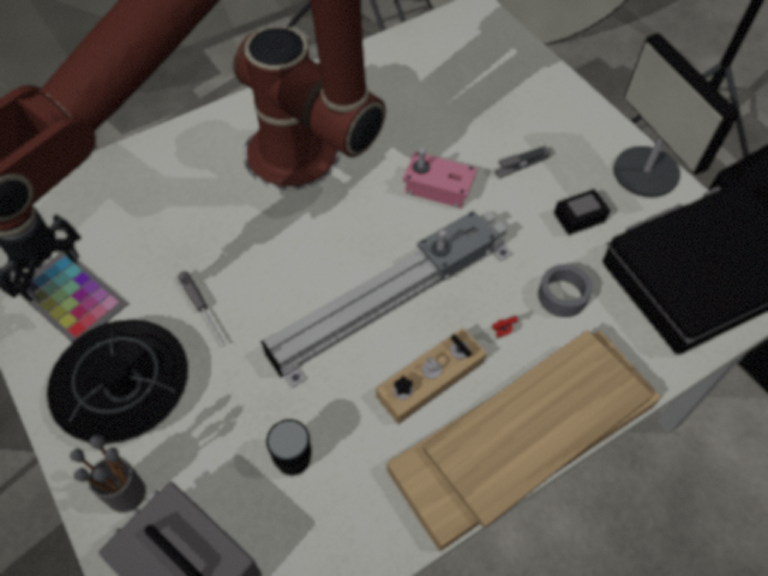

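In the top view (×1.5), the black end cap is at (513,308), so −y is image right. The candidates are:
- **Carriage:** the grey saddle at (283,311) or the pink look-alike at (245,400). I choose grey.
- **Bolt:** the black T-bar in the rack at (359,212), the red T-bolt at (306,215), the eye bolt at (392,213) or the star screw at (427,209). I choose the black T-bar.

I'll check both choices in one crop and measure them.

Run:
```python
from h import *
import pickle
f=pickle.load(open('top.pkl','rb')); W=world(f)
im=f['pixels'][110:240,130:360,::-1]
cv2.imwrite('pics/crop1.png',cv2.resize(im,None,fx=3.4,fy=3.4,interpolation=cv2.INTER_CUBIC))
for n in('top','scene'):
    f=pickle.load(open(n+'.pkl','rb')); W=world(f); X,Y,Z=W[...,0],W[...,1],W[...,2]
    px=f['pixels'].astype(int)
    def rect(m,name):
        m=m.astype(np.uint8); k,l,st,c=cv2.connectedComponentsWithStats(m)
        for i in range(1,k):
            if st[i,4]>25:
                p=np.c_[X[l==i],Y[l==i]].astype(np.float32); r=cv2.minAreaRect(p)
                print(n,name,st[i,4],np.round(r[0],4),np.round(r[1],4),round(r[2],1),'z',np.round(np.nanmedian(Z[l==i]),4))
    R_=(X>0.3)&(X<0.95)&(Y>-.5)&(Y<.5)
    rect(R_&(abs(Z-.06)<.005),'z60'); rect(R_&(abs(Z-.074)<.006),'z74'); rect(R_&(abs(Z-.044)<.004),'z44'); rect(R_&(Z>.115)&(Z<.14),'spigot');rect(R_&(Z>.06)&(Z<.08)&(px.sum(2)<150),'bar')
```

```text
top z60 55 [0.7027 0.3997] [0.0045 0.1282] 83.8 z 0.0603
top z60 43 [ 0.6529 -0.3384] [0.0695 0.0278] 31.8 z 0.0588
top z60 48 [0.6646 0.1228] [0.0531 0.0114] 77.0 z 0.0569
top z60 1939 [ 0.4718 -0.1141] [0.0605 0.3772] 2.2 z 0.0595
top z60 81 [0.4757 0.249 ] [0.0215 0.0305] 2.2 z 0.0601
top z60 79 [0.4396 0.2459] [0.0214 0.0278] 0.6 z 0.0598
top z60 50 [ 0.3659 -0.4913] [0.0145 0.0805] 88.5 z 0.0604
top z74 6394 [0.8649 0.042 ] [0.1735 0.4018] 3.1 z 0.0748
top z74 186 [0.7502 0.4003] [0.0786 0.2797] 68.4 z 0.0745
top z74 57 [0.6637 0.0141] [0.0539 0.0116] 6.2 z 0.0707
top z74 80 [ 0.6777 -0.1248] [0.0317 0.0335] 1.8 z 0.0707
top z74 30 [ 0.6481 -0.3371] [0.0542 0.0133] 38.9 z 0.072
top z74 1322 [0.4606 0.1513] [0.0835 0.1525] 1.6 z 0.0738
top z44 44 [ 0.7772 -0.025 ] [0.0853 0.0081] 88.3 z 0.045
top z44 266 [0.6556 0.2868] [0.1041 0.0977] 78.3 z 0.0463
top z44 1235 [ 0.6709 -0.0561] [0.0744 0.2167] 4.5 z 0.044
top z44 42 [0.5453 0.4752] [0.0395 0.0257] 50.6 z 0.0466
top z44 177 [0.52   0.4459] [0.0951 0.0728] 80.3 z 0.0456
top z44 66 [0.3238 0.391 ] [0.0362 0.023 ] 82.4 z 0.0416
top
[... 1274 characters left out ...]
1741] [0.0213 0.0272] 19.3 z 0.0472
scene z44 26 [ 0.8875 -0.1947] [0.0119 0.0277] 33.3 z 0.046
scene z44 45 [ 0.9004 -0.1696] [0.0245 0.0259] 70.5 z 0.0465
scene z44 102 [ 0.8905 -0.2057] [0.0663 0.0384] 15.2 z 0.0465
scene z44 42 [ 0.9363 -0.203 ] [0.0205 0.0473] 0.5 z 0.0463
scene spigot 29 [0.4629 0.1013] [0.0128 0.0174] 54.1 z 0.1284
scene bar 295 [0.7691 0.3894] [0.01   0.2495] 84.9 z 0.0715
scene bar 60 [0.8989 0.442 ] [0.1106 0.0042] 84.8 z 0.0732
scene bar 61 [0.6665 0.0091] [0.051  0.0116] 5.4 z 0.0691
scene bar 35 [ 0.3691 -0.494 ] [0.0115 0.0731] 90.0 z 0.0625
scene bar 85 [ 0.677  -0.1281] [0.0281 0.0318] 57.3 z 0.0699
scene bar 92 [ 0.689  -0.3673] [0.0659 0.0252] 77.3 z 0.0677
```

View pics/crop1.png

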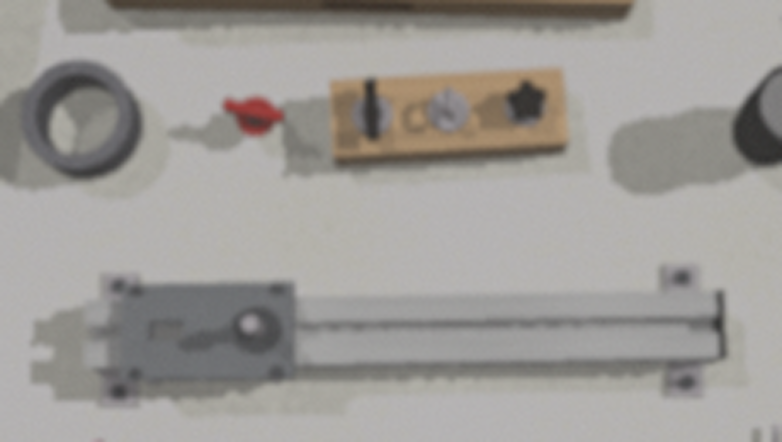

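The crop confirms it: the black bar sits at (372,110) in the rack, the red one lies loose outside it at (253,115), and the grey carriage is at (205,330) with its hole near (165,328). The hole is at about (0.459, 0.186), and the rail is yawed by about +2.2°. Next I move behind the carriage's end.

Emit:
servo_tool:
  deltas:
    - [[0, 0.012, 0.048, 0, -2.7], [0, 0.012, 0.048, 0, -2.7], [0, 0.012, 0.048, 0, -2.7], [0, 0.012, 0.048, 0, -2.7], [0, 0.012, 0.048, 0, -2.7], [0, 0.012, 0.048, 0, -2.7], [0, 0.012, 0.048, 0, -2.7], [0, 0.012, 0.048, 0, -2.7]]

```text
time: 0.9
tool_pos: [0.3465, -0.1865, 0.2448]
tool_rot: [-0.0, 1.0, 0.017, 0.0]
contact_force: [0.8, 0.5, -0.2]
gripper_width: -0.001
grasp_force: 0.0
```

Emit:
servo_tool:
  deltas:
    - [[0, 0.012, 0.048, 0, 0], [0, 0.012, 0.048, 0, 0], [0, 0.012, 0.048, 0, 0], [0, 0.012, 0.048, 0, 0], [0, 0.012, 0.048, 0, 0], [0, 0.012, 0.048, 0, 0], [0, 0.012, 0.048, 0, 0], [0, 0.012, 0.048, 0, 0]]

```text
time: 1.7
tool_pos: [0.4425, 0.1978, 0.2449]
tool_rot: [0.0, 1.0, 0.018, -0.0]
contact_force: [0.7, 0.2, 0.4]
gripper_width: 0.0
grasp_force: 0.0
```

Emit:
servo_tool:
  deltas:
    - [[0, 0.007, 0.03, 0, 0], [0, 0.007, 0.027, -0.016, 0], [0, 0, 0, -0.045, 0], [0, 0, 0, -0.045, 0], [0, 0, 0, -0.04, 0], [0, 0, 0, -0.02, 0], [0, 0, 0, 0, 0], [0, 0, -0.004, 0, 0]]

```text
time: 2.5
tool_pos: [0.4563, 0.2485, 0.0786]
tool_rot: [0.0, 1.0, 0.018, -0.001]
contact_force: [0.5, 0.2, -0.3]
gripper_width: 0.001
grasp_force: 0.0
```

Run:
```python
from h import *
print(manip.state()['tool_pos'])
f=grab('wrist'); save(f,'w1.png',s=1.2)
```

```text
[0.45630257 0.24845855 0.07863755]
```

View pics/w1.png

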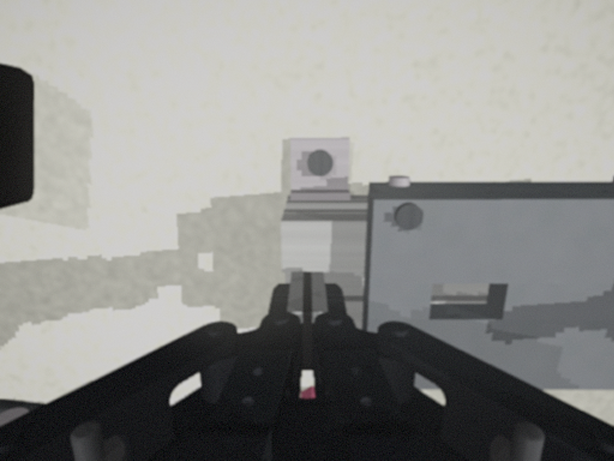

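The wrist view shows the fingers at (308,300) behind the carriage's end edge at (366,260), with the hole at (468,300). I'll take up the gap and push through the part that is certainly free.

Emit:
servo_tool:
  deltas:
    - [[0, 0, -0.004, 0, 0], [0, 0.0002, -0.005, 0, 0], [0, 0.0003, -0.008, 0, 0], [0, 0.0003, -0.009, 0, 0], [0, 0.0004, -0.009, 0, 0], [0, 0.0004, -0.009, 0, 0], [0, 0.0004, -0.009, 0, 0], [0, 0.0003, -0.008, 0, 0]]

```text
time: 3.35
tool_pos: [0.4594, 0.187, 0.0797]
tool_rot: [-0.0, 1.0, 0.018, 0.0]
contact_force: [0.1, 5.1, 2.2]
gripper_width: -0.002
grasp_force: 2.8
```

Run:
```python
from h import *
s=manip.state();print(s['tool_pos'],s['contact_force'])
f=grab('top'); W=world(f); X,Y,Z=W[...,0],W[...,1],W[...,2]
m=(abs(Z-.074)<.006)&(X>.40)&(X<.53)&(Y>-.4)&(Y<.3); 
m=m.astype(np.uint8); k,l,st,c=cv2.connectedComponentsWithStats(m); i=1+np.argmax(st[1:,4])
print(cv2.minAreaRect(np.c_[X[l==i],Y[l==i]].astype(np.float32)))
m=(Z>.115)&(Z<.137)&(X>.44)&(X<.49)&(Y>-.3)&(Y<.11)
print(np.median(X[m]),np.median(Y[m]),m.sum())
```

```text
[0.45936848 0.18697138 0.07973788] [0.13140818 5.10677925 2.1973229 ]
((0.46306756138801575, 0.10057526081800461), (0.08336199074983597, 0.14593136310577393), 2.527276039123535)
0.4652645168938941 0.055796537285404575 29
```

Emit:
servo_tool:
  deltas:
    - [[0, 0.0001, -0.003, 0, 0], [0, 0.0001, -0.003, 0, 0], [0, 0.0001, -0.003, 0, 0], [0, 0.0001, -0.003, 0, 0], [0, 0.0001, -0.003, 0, 0], [0, 0, 0, 0, 0], [0, 0, 0.0005, 0, 0], [0, 0, 0, 0, 0]]

```text
time: 4.2
tool_pos: [0.4597, 0.1727, 0.0793]
tool_rot: [0.001, 1.0, 0.018, 0.0]
contact_force: [0.1, 0.2, 3.4]
gripper_width: 0.002
grasp_force: 1.2
```

Emit:
servo_tool:
  deltas:
    - [[0, 0, -0.001, 0, 0], [0, 0.0001, -0.001, 0, 0], [0, 0, -0.001, 0, 0], [0, 0, -0.001, 0, 0], [0, 0, -0.001, 0, 0], [0, 0.0001, -0.001, 0, 0], [0, 0, -0.0005, 0, 0], [0, 0, 0, 0, 0]]

```text
time: 5.0
tool_pos: [0.4596, 0.167, 0.0794]
tool_rot: [-0.001, 1.0, 0.018, -0.0]
contact_force: [0.3, 5.0, 2.7]
gripper_width: 0.001
grasp_force: 2.9
```

Emit:
servo_tool:
  deltas:
    - [[0, 0, -0.001, 0, 0], [0, 0.0001, -0.001, 0, 0], [0, 0, -0.001, 0, 0], [0, 0, -0.001, 0, 0], [0, 0.0001, -0.001, 0, 0], [0, 0, -0.001, 0, 0], [0, 0, 0, 0, 0], [0, 0, 0, 0, 0]]

```text
time: 5.8
tool_pos: [0.4598, 0.161, 0.0793]
tool_rot: [-0.001, 1.0, 0.018, -0.0]
contact_force: [-0.3, 5.4, 3.0]
gripper_width: 0.001
grasp_force: 2.9
```

Emit:
servo_tool:
  deltas:
    - [[0, 0, -0.001, 0, 0], [0, 0.0001, -0.001, 0, 0], [0, 0, -0.001, 0, 0], [0, 0, -0.001, 0, 0], [0, 0.0001, -0.001, 0, 0], [0, 0, -0.001, 0, 0], [0, 0, 0, 0, 0], [0, 0, 0, 0, 0]]

```text
time: 6.6
tool_pos: [0.4601, 0.1549, 0.0794]
tool_rot: [-0.0, 1.0, 0.018, -0.0]
contact_force: [-0.7, 4.5, 2.9]
gripper_width: -0.002
grasp_force: 2.9
```

Emit:
servo_tool:
  deltas:
    - [[0, 0, -0.001, 0, 0], [0, 0.0001, -0.001, 0, 0], [0, 0, -0.001, 0, 0], [0, 0, -0.001, 0, 0], [0, 0.0001, -0.001, 0, 0], [0, 0, -0.001, 0, 0], [0, 0, -0.0005, 0, 0], [0, 0, 0, 0, 0]]

```text
time: 7.4
tool_pos: [0.4602, 0.1484, 0.0793]
tool_rot: [-0.0, 1.0, 0.018, -0.0]
contact_force: [-0.3, 4.5, 3.6]
gripper_width: 0.001
grasp_force: 2.9
```

Emit:
servo_tool:
  deltas:
    - [[0, 0, -0.001, 0, 0], [0, 0.0001, -0.001, 0, 0], [0, 0, -0.001, 0, 0], [0, 0, -0.001, 0, 0], [0, 0.0001, -0.001, 0, 0], [0, 0, -0.001, 0, 0], [0, 0, -0.0005, 0, 0], [0, 0, 0, 0, 0]]

```text
time: 8.2
tool_pos: [0.4604, 0.1419, 0.0794]
tool_rot: [-0.0, 1.0, 0.018, -0.0]
contact_force: [0.3, 5.3, 1.9]
gripper_width: -0.003
grasp_force: 3.0
```

Emit:
servo_tool:
  deltas:
    - [[0, 0, -0.001, 0, 0], [0, 0.0001, -0.001, 0, 0], [0, 0, -0.001, 0, 0], [0, 0, -0.001, 0, 0], [0, 0.0001, -0.001, 0, 0], [0, 0, -0.001, 0, 0], [0, 0, -0.0005, 0, 0], [0, 0, 0, 0, 0]]

```text
time: 9.0
tool_pos: [0.4606, 0.1354, 0.0793]
tool_rot: [-0.0, 1.0, 0.018, -0.0]
contact_force: [-0.9, 5.1, 2.5]
gripper_width: 0.001
grasp_force: 3.0
```

Emit:
servo_tool:
  deltas:
    - [[0, 0, -0.001, 0, 0], [0, 0.0001, -0.001, 0, 0], [0, 0, -0.001, 0, 0], [0, 0.0001, -0.001, 0, 0], [0, 0.0001, -0.001, 0, 0], [0, 0, -0.001, 0, 0], [0, 0, -0.0005, 0, 0], [0, 0, 0, 0, 0]]

```text
time: 9.8
tool_pos: [0.4609, 0.1289, 0.0793]
tool_rot: [-0.0, 1.0, 0.018, -0.0]
contact_force: [0.5, 5.5, 3.5]
gripper_width: 0.003
grasp_force: 3.0
```

Emit:
servo_tool:
  deltas:
    - [[0, 0, -0.001, 0, 0], [0, 0.0001, -0.001, 0, 0], [0, 0, -0.001, 0, 0], [0, 0.0001, -0.001, 0, 0], [0, 0.0001, -0.001, 0, 0], [0, 0, -0.001, 0, 0], [0, 0, -0.0005, 0, 0], [0, 0, 0, 0, 0]]

```text
time: 10.6
tool_pos: [0.4612, 0.1224, 0.0793]
tool_rot: [-0.001, 1.0, 0.018, -0.0]
contact_force: [-0.4, 5.0, 3.3]
gripper_width: -0.003
grasp_force: 3.0
```

Emit:
servo_tool:
  deltas:
    - [[0, 0, -0.001, 0, 0], [0, 0.0001, -0.001, 0, 0], [0, 0, -0.001, 0, 0], [0, 0.0001, -0.001, 0, 0], [0, 0.0001, -0.001, 0, 0], [0, 0, -0.001, 0, 0], [0, 0, -0.0005, 0, 0], [0, 0, 0, 0, 0]]

```text
time: 11.4
tool_pos: [0.4615, 0.1159, 0.0793]
tool_rot: [-0.001, 1.0, 0.018, -0.0]
contact_force: [-0.1, 5.0, 3.5]
gripper_width: 0.001
grasp_force: 3.1
```

Emit:
servo_tool:
  deltas:
    - [[0, 0, -0.001, 0, 0], [0, 0.0001, -0.001, 0, 0], [0, 0, -0.001, 0, 0], [0, 0.0001, -0.001, 0, 0], [0, 0.0001, -0.001, 0, 0], [0, 0, -0.001, 0, 0], [0, 0, 0, 0, 0], [0, 0, 0, 0, 0]]

```text
time: 12.2
tool_pos: [0.4618, 0.1099, 0.0793]
tool_rot: [-0.0, 1.0, 0.018, -0.0]
contact_force: [-0.7, 4.4, 3.7]
gripper_width: 0.004
grasp_force: 3.0
```

Emit:
servo_tool:
  deltas:
    - [[0, 0, -0.001, 0, 0], [0, 0.0001, -0.001, 0, 0], [0, 0, -0.001, 0, 0], [0, 0.0001, -0.001, 0, 0], [0, 0.0001, -0.001, 0, 0], [0, 0, -0.001, 0, 0], [0, 0, -0.0005, 0, 0], [0, 0, 0, 0, 0]]

```text
time: 13.0
tool_pos: [0.4621, 0.1034, 0.0793]
tool_rot: [-0.001, 1.0, 0.018, -0.0]
contact_force: [0.2, 4.7, 3.1]
gripper_width: 0.001
grasp_force: 3.1
```

Emit:
servo_tool:
  deltas:
    - [[0, 0, -0.001, 0, 0], [0, 0.0001, -0.001, 0, 0], [0, 0, -0.001, 0, 0], [0, 0.0001, -0.001, 0, 0], [0, 0.0001, -0.001, 0, 0], [0, 0, -0.001, 0, 0], [0, 0, -0.0005, 0, 0], [0, 0, 0, 0, 0]]

```text
time: 13.8
tool_pos: [0.4624, 0.097, 0.0793]
tool_rot: [-0.001, 1.0, 0.018, -0.0]
contact_force: [-1.0, 5.1, 3.4]
gripper_width: 0.002
grasp_force: 3.1
```

Emit:
servo_tool:
  deltas:
    - [[0, 0, -0.001, 0, 0], [0, 0.0001, -0.001, 0, 0], [0, 0, -0.001, 0, 0], [0, 0.0001, -0.001, 0, 0], [0, 0.0001, -0.001, 0, 0], [0, 0, -0.001, 0, 0], [0, 0, -0.0005, 0, 0], [0, 0, 0, 0, 0]]

```text
time: 14.6
tool_pos: [0.4626, 0.0905, 0.0793]
tool_rot: [-0.001, 1.0, 0.018, -0.0]
contact_force: [-0.2, 5.2, 4.1]
gripper_width: -0.001
grasp_force: 3.2
```

Emit:
servo_tool:
  deltas:
    - [[0, 0, -0.001, 0, 0], [0, 0.0001, -0.001, 0, 0], [0, 0, -0.001, 0, 0], [0, 0.0001, -0.001, 0, 0], [0, 0.0001, -0.001, 0, 0], [0, 0, -0.001, 0, 0], [0, 0, 0, 0, 0], [0, 0, 0, 0, 0]]

```text
time: 15.4
tool_pos: [0.4629, 0.0844, 0.0793]
tool_rot: [-0.0, 1.0, 0.018, -0.0]
contact_force: [-0.7, 5.9, 3.6]
gripper_width: 0.003
grasp_force: 3.1
```

Emit:
servo_tool:
  deltas:
    - [[0, 0, -0.001, 0, 0], [0, 0.0001, -0.001, 0, 0], [0, 0, -0.001, 0, 0], [0, 0.0001, -0.001, 0, 0], [0, 0.0001, -0.001, 0, 0], [0, 0, -0.001, 0, 0], [0, 0, -0.0005, 0, 0], [0, 0, 0, 0, 0]]

```text
time: 16.2
tool_pos: [0.4632, 0.078, 0.0793]
tool_rot: [-0.001, 1.0, 0.018, -0.0]
contact_force: [-0.6, 5.3, 2.9]
gripper_width: 0.003
grasp_force: 3.2
```

Emit:
servo_tool:
  deltas:
    - [[0, 0, -0.001, 0, 0], [0, 0.0001, -0.001, 0, 0], [0, 0, -0.001, 0, 0], [0, 0.0001, -0.001, 0, 0], [0, 0.0001, -0.001, 0, 0], [0, 0, -0.001, 0, 0], [0, 0, -0.0005, 0, 0], [0, 0, 0, 0, 0]]

```text
time: 17.0
tool_pos: [0.4635, 0.0715, 0.0793]
tool_rot: [-0.001, 1.0, 0.018, -0.0]
contact_force: [0.2, 5.3, 2.8]
gripper_width: 0.001
grasp_force: 3.3
```

Emit:
servo_tool:
  deltas:
    - [[0, 0, -0.001, 0, 0], [0, 0.0001, -0.001, 0, 0], [0, 0, -0.001, 0, 0], [0, 0.0001, -0.001, 0, 0], [0, 0, -0.001, 0, 0], [0, 0, -0.001, 0, 0], [0, 0, -0.0005, 0, 0], [0, 0, 0, 0, 0]]

```text
time: 17.8
tool_pos: [0.4637, 0.065, 0.0793]
tool_rot: [-0.001, 1.0, 0.018, -0.0]
contact_force: [0.8, 5.2, 4.2]
gripper_width: 0.001
grasp_force: 3.3
```

Emit:
servo_tool:
  deltas:
    - [[0, 0, -0.001, 0, 0], [0, 0.0001, -0.001, 0, 0], [0, 0, -0.001, 0, 0], [0, 0.0001, -0.001, 0, 0], [0, 0.0001, -0.001, 0, 0], [0, 0, -0.001, 0, 0], [0, 0, -0.0005, 0, 0], [0, 0, 0, 0, 0]]

```text
time: 18.6
tool_pos: [0.464, 0.0585, 0.0793]
tool_rot: [-0.001, 1.0, 0.018, -0.0]
contact_force: [-0.4, 4.3, 4.2]
gripper_width: 0.003
grasp_force: 3.3
```

Emit:
servo_tool:
  deltas:
    - [[0, 0, -0.001, 0, 0], [0, 0.0001, -0.001, 0, 0], [0, 0, -0.001, 0, 0], [0, 0.0001, -0.001, 0, 0], [0, 0, -0.001, 0, 0], [0, 0, -0.001, 0, 0], [0, 0, -0.0005, 0, 0], [0, 0, 0, 0, 0]]

```text
time: 19.4
tool_pos: [0.4642, 0.052, 0.0793]
tool_rot: [-0.001, 1.0, 0.018, -0.0]
contact_force: [-0.1, 5.4, 3.7]
gripper_width: 0.002
grasp_force: 3.3
```

Emit:
servo_tool:
  deltas:
    - [[0, 0, -0.001, 0, 0], [0, 0.0001, -0.001, 0, 0], [0, 0, -0.001, 0, 0], [0, 0.0001, -0.001, 0, 0], [0, 0, -0.001, 0, 0], [0, 0, -0.001, 0, 0], [0, 0, -0.0005, 0, 0], [0, 0, 0, 0, 0]]

```text
time: 20.2
tool_pos: [0.4643, 0.0458, 0.0793]
tool_rot: [-0.001, 1.0, 0.018, -0.0]
contact_force: [0.3, 6.1, 3.6]
gripper_width: -0.003
grasp_force: 3.8
```

Grasp force and push force both stepped up, so the carriage is on the plunger. I switch to fine steps.

Emit:
servo_tool:
  deltas:
    - [[0, 0, -0.0005, 0, 0], [0, 0, -0.0005, 0, 0], [0, 0, -0.0005, 0, 0], [0, 0, 0, 0, 0], [0, 0, 0, 0, 0], [0, 0, 0, 0, 0], [0, 0, 0, 0, 0], [0, 0, 0, 0, 0]]

```text
time: 21.0
tool_pos: [0.4644, 0.0452, 0.0793]
tool_rot: [-0.002, 1.0, 0.018, -0.0]
contact_force: [0.7, 10.3, 3.4]
gripper_width: 0.0
grasp_force: 5.5
```

Emit:
servo_tool:
  deltas:
    - [[0, 0, -0.0005, 0, 0], [0, 0, -0.0003, 0, 0], [0, 0, 0, 0, 0], [0, 0, 0, 0, 0], [0, 0, 0, 0, 0], [0, 0, 0, 0, 0], [0, 0, 0, 0, 0], [0, 0, 0, 0, 0]]

```text
time: 21.8
tool_pos: [0.4644, 0.045, 0.0794]
tool_rot: [-0.003, 1.0, 0.018, -0.0]
contact_force: [0.7, 13.3, 3.7]
gripper_width: -0.004
grasp_force: 6.7
```

Solid: about 8 N beyond friction, with only 0.2 mm of flex. I back off, rise and look at the hole from above.

Emit:
servo_tool:
  deltas:
    - [[0, 0, 0.004, 0, 0], [0, 0, 0.016, 0, 0], [0, 0, 0, 0.04, 0], [30, 0, 0, 0.045, 0], [45, -0.02, -0.03, 0.035, 0], [45, -0.02, -0.04, 0, 0], [45, 0, 0, 0, 0], [45, 0, 0, 0, 0]]

```text
time: 22.6
tool_pos: [0.4239, -0.0081, 0.1983]
tool_rot: [0.0, 1.0, 0.017, -0.001]
contact_force: [0.2, -0.2, -0.7]
gripper_width: 0.446
grasp_force: 0.0
```

Run:
```python
from h import *
import pickle
f=grab('wrist'); save(f,'w2.png',s=1.2); pickle.dump(f,open('w2.pkl','wb')); print(f['s']['tool_pos'])
```

```text
[ 0.4239018  -0.00813852  0.19832174]
```

View pics/w2.png

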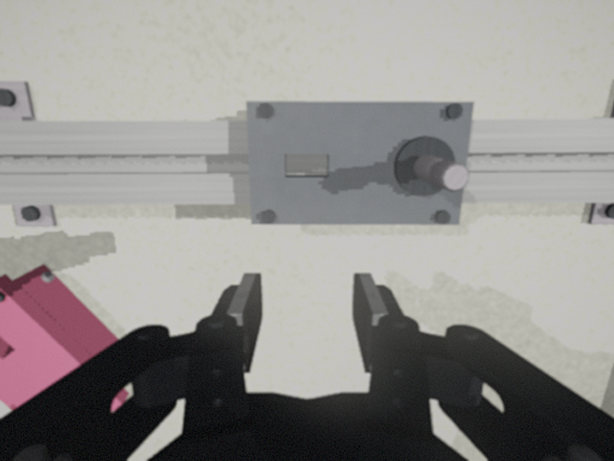

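The hole shows at (307,164) with the slot under it, and the spigot at (440,172). I measure the hole and slot while moving to view the bolt.

```bash
cat >> h.py <<'E'
def rects(W,zc,tol,box,mn=30,mask=None):
    X,Y,Z=W[...,0],W[...,1],W[...,2]
    m=(abs(Z-zc)<tol)&(X>box[0])&(X<box[1])&(Y>box[2])&(Y<box[3])
    if mask is not None: m&=mask
    k,l,st,c=cv2.connectedComponentsWithStats(m.astype(np.uint8))
    for i in range(1,k):
        if st[i,4]>mn:
            r=cv2.minAreaRect(np.c_[X[l==i],Y[l==i]].astype(np.float32))
            print(zc,st[i,4],np.round(r[0],4),np.round(r[1],4),round(r[2],2),'z',np.round(np.median(Z[l==i]),4))
E
python3 - <<'E'
from h import *
import pickle
f=pickle.load(open('w2.pkl','rb')); W=world(f); X,Y,Z=W[...,0],W[...,1],W[...,2]
rects(W,.074,.004,(.4,.53,-.2,.15),200)
rects(W,.060,.004,(.4,.53,-.4,.3),200)
rects(W,.045,.02,(.45,.485,-.03,.03),20)   # hole
print(f['z_map'][137,200:330:6].round(3)) 
# hole edges by intensity, projected to z=.074 / .060
T=np.array(f['T_tool_cam']);K=np.array([[f['fx'],0,f['cx']],[0,f['fy'],f['cy']],[0,0,1]])
q=f['s']['tool_rot'];Rw=R.from_quat([q[1],q[2],q[3],q[0]]).as_matrix()
def ray(u,v,z):
    p=cv2.undistortPoints(np.array([[[u,v]]],float),K,np.array(f['dist'])).ravel()
    d=Rw@T[:3,:3]@np.array([p[0],p[1],1]); o=Rw@T[:3,3]+f['s']['tool_pos']
    return (o+d*(z-o[2])/d[2])[:2].round(4)
g=f['pixels'].mean(2)
print('col256 rows',g[118:158,256].round(0)); print('row130',g[131,228:284].round(0))
print('slot col150',g[115:155,150].round(0),'slot col400',g[115:155,400].round(0))
for u,v in((237,127),(274,127),(237,148),(274,148)): print(u,v,ray(u,v,.074))
for c in (30,100,150,180,400,440): print(c,[ray(c,r,.06) for r in (130,136,142)])
E
```

```text
0.074 15594 [ 0.4658 -0.0419] [0.0833 0.1512] 1.8 z 0.0739
0.06 3298 [ 0.4903 -0.1742] [0.0232 0.1042] 1.89 z 0.0601
0.06 5714 [0.4787 0.1253] [0.0232 0.1783] 1.94 z 0.0598
0.06 3223 [ 0.4531 -0.1793] [0.0229 0.1134] 1.96 z 0.0601
0.06 5430 [0.4414 0.1286] [0.0234 0.1869] 2.23 z 0.0597
0.045 647 [ 0.4633 -0.0065] [0.0141 0.0321] 1.84 z 0.0401
[0.285 0.285 0.249 0.25  0.25  0.251 0.249 0.285 0.284 0.284 0.284 0.284
 0.284 0.25  0.251 0.251 0.25  0.252 0.25  0.251 0.251 0.252]
col256 rows [134. 132. 132. 130. 132. 132. 131. 131. 131. 132. 125. 124. 124. 124.
 125. 127. 127. 124. 122. 125. 126. 125. 126. 121. 120. 117. 124. 117.
  91.  95. 123. 133. 130. 132. 133. 132. 132. 133. 133. 132.]
row130 [132. 131. 132. 134. 133. 132. 132. 132. 128. 118. 115. 121. 124. 124.
 125. 125. 123. 123. 123. 125. 124. 123. 122. 124. 123. 123. 124. 124.
 124. 124. 125. 125. 124. 124. 123. 123. 124. 123. 125. 123. 124. 124.
 127. 122. 110. 103. 117. 128. 133. 130. 129. 128. 131. 128. 130. 131.]
slot col150 [180. 177. 179. 179. 180. 179. 179. 180. 178. 177. 177. 177. 174. 156.
 138. 132. 143. 160. 169. 169
[... 210 characters left out ...]
2. 174. 177. 176. 178. 178. 179. 175. 169. 153.
 151. 167. 179. 177. 177. 177. 177. 175. 175. 174. 176. 178.]
237 127 [0.4731 0.0086]
274 127 [ 0.4741 -0.0217]
237 148 [0.4559 0.0083]
274 148 [ 0.4569 -0.0226]
30 [array([0.4634, 0.1877]), array([0.4582, 0.1885]), array([0.453 , 0.1894])]
100 [array([0.4655, 0.1277]), array([0.4603, 0.1282]), array([0.4551, 0.1288])]
150 [array([0.467 , 0.0846]), array([0.4618, 0.0849]), array([0.4566, 0.0852])]
180 [array([0.4679, 0.0587]), array([0.4627, 0.0589]), array([0.4575, 0.059 ])]
400 [array([ 0.4741, -0.1318]), array([ 0.469 , -0.1326]), array([ 0.4638, -0.1335])]
440 [array([ 0.4752, -0.1663]), array([ 0.4701, -0.1673]), array([ 0.465 , -0.1684])]
```

Emit:
servo_tool:
  deltas:
    - [[45, 0.04, 0.002, 0, 2], [45, 0.045, 0.002, 0, 0], [45, 0.045, 0.002, 0, 0], [45, 0.045, 0.002, 0, 0], [45, 0.025, 0.002, 0, 0], [45, 0, 0, 0, 0], [45, 0, 0, 0, 0], [45, 0, 0, 0, 0]]

```text
time: 23.45
tool_pos: [0.6237, 0.0036, 0.1981]
tool_rot: [-0.0, 0.999, 0.036, -0.001]
contact_force: [-0.2, -0.4, -0.3]
gripper_width: 0.45
grasp_force: 0.0
```

Run:
```python
from h import *
import pickle
f=grab('wrist'); save(f,'w3.png',s=1.2); pickle.dump(f,open('w3.pkl','wb')); print(f['s']['tool_pos'],f['s']['tool_rot'])
W=world(f)
for z in (.044,.05,.071): rects(W,z,.003,(.58,.76,-.2,.08))
```

```text
[0.62368085 0.00359721 0.19805998] [-3.32160352e-05  9.99355664e-01  3.58756644e-02 -1.09174036e-03]
0.044 13630 [ 0.6678 -0.0587] [0.0721 0.2173] 4.47 z 0.0439
0.05 803 [ 0.6682 -0.0579] [0.0368 0.0375] 27.44 z 0.048
0.05 332 [ 0.6752 -0.1173] [0.0169 0.0367] 80.62 z 0.0481
0.05 278 [0.6619 0.0242] [0.0341 0.011 ] 3.37 z 0.0479
0.05 321 [ 0.6635 -0.0008] [0.0342 0.0119] 4.23 z 0.0479
0.071 912 [0.6626 0.0119] [0.0552 0.0117] 4.13 z 0.0705
0.071 1261 [ 0.6726 -0.1286] [0.035  0.0358] 41.55 z 0.0709
```

View pics/w3.png

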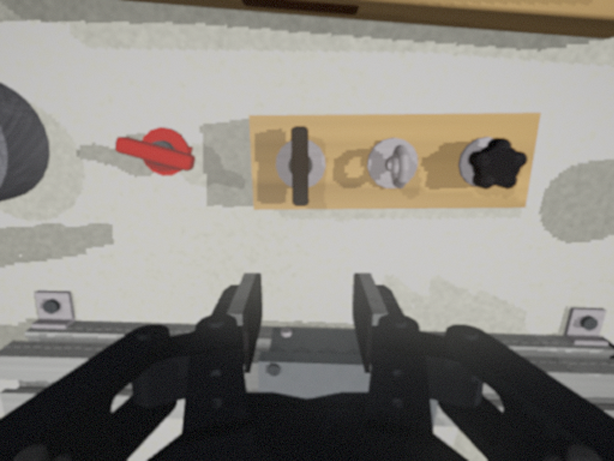

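The bar is at (300,165) with centre (0.6626, 0.0119), yaw 4.2° and flange top at z=0.048. The hole is at (0.465, −0.007). Both match the stated sizes, so I go for the grasp.

Emit:
servo_tool:
  deltas:
    - [[45, 0.035, 0.0075, 0, 0], [45, 0.004, 0.0008, -0.025, 0], [45, 0, 0, -0.04, 0], [45, 0, 0, -0.04, 0], [45, 0, 0, -0.02, 0], [45, 0, 0, -0.008, 0], [0, 0, 0, 0, 0], [0, 0, 0, 0, 0]]

```text
time: 24.3
tool_pos: [0.6646, 0.011, 0.068]
tool_rot: [0.0, 0.999, 0.035, 0.001]
contact_force: [0.4, -0.6, -0.7]
gripper_width: 0.155
grasp_force: 58.7
```

Emit:
servo_tool:
  deltas:
    - [[0, 0, 0, 0, 0], [0, 0, 0, 0, 0], [0, 0, 0, 0, 0], [0, 0, 0, 0.01, 0], [0, 0, 0, 0.02, 0], [0, 0, 0, 0.03, 0], [0, 0, 0, 0.04, 0], [0, 0, 0, 0.01, 0]]

```text
time: 25.1
tool_pos: [0.6667, 0.0109, 0.1832]
tool_rot: [0.001, 0.999, 0.035, 0.005]
contact_force: [0.2, -0.8, 0.7]
gripper_width: 0.153
grasp_force: 58.7
```

Run:
```python
from h import *
f=grab('wrist'); s=manip.state(); print(s['tool_pos'],s['tool_rot'],s['joint_pos'].round(3),s['contact_force'])
save(f,'w4.png',s=1.2)
W=world(f); z=s['tool_pos'][2]
for d in (.006,.003,-.02): rects(W,z+d,.003,(.6,.73,-.05,.06),20)
```

```text
[0.66660671 0.0109356  0.18285661] [6.43287402e-04 9.99360675e-01 3.54114306e-02 4.88437660e-03] [-0.095  0.186  1.574 -0.     1.372  1.405] [ 0.88714213  0.2329702  -0.35456853]
0.18885660841416085 2110 [0.6663 0.0111] [0.0542 0.0112] 3.64 z 0.1867
0.18885660841416085 87 [0.676  0.0211] [0.0072 0.0028] 72.22 z 0.1892
0.18885660841416085 111 [0.6719 0.0042] [0.0059 0.015 ] 68.47 z 0.1883
0.18885660841416085 78 [0.6716 0.0286] [0.0012 0.0061] 0.66 z 0.189
0.18885660841416085 86 [ 0.6741 -0.0056] [0.0014 0.006 ] 4.68 z 0.189
0.18885660841416085 35 [0.6619 0.0173] [0.0154 0.0002] 3.97 z 0.1889
0.18585660841416085 2761 [0.6659 0.0109] [0.056 0.012] 4.17 z 0.1865
0.18585660841416085 108 [0.6715 0.0188] [0.0143 0.0058] 31.82 z 0.186
0.18585660841416085 109 [0.672  0.0042] [0.006  0.0152] 68.47 z 0.1862
0.18585660841416085 77 [0.6716 0.0285] [0.0013 0.0059] 1.6 z 0.1858
0.18585660841416085 79 [ 0.6741 -0.0057] [0.0013 0.0062] 6.3 z 0.1864
0.16285660841416086 319 [0.6743 0.0237] [0.0081 0.0181] 40.46 z 0.1639
0.16285660841416086 310 [ 6.758e-01 -6.000e-04] [0.018  0.0079] 55.35 z 0.1638
```

View pics/w4.png

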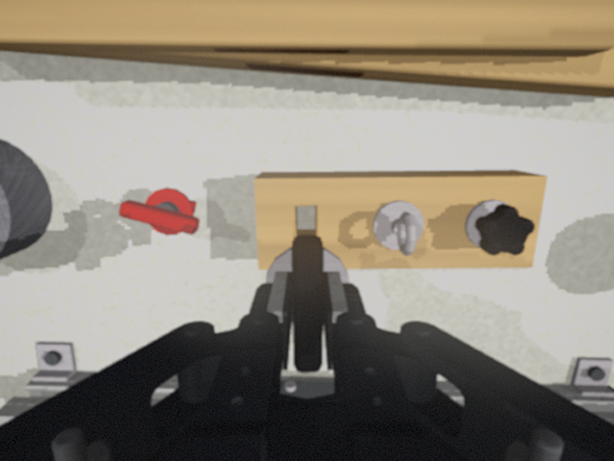

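The bolt is held and centred, with the bar at (308,300) and its emptied rack hole visible at (307,218). I carry it to beside the hole, turn it in line with the rail, and check from there.

Emit:
servo_tool:
  deltas:
    - [[0, -0.02, -0.004, 0, 8], [0, -0.036, -0.01, 0, 8], [0, -0.04, -0.01, 0, 8], [0, -0.04, -0.01, 0, 8], [0, -0.036, -0.01, 0, 8], [0, -0.02, -0.005, 0, 8], [0, -0.0096, 0, 0, 8], [0, 0, 0, 0, 8]]

```text
time: 25.95
tool_pos: [0.46, -0.0378, 0.1744]
tool_rot: [-0.001, 0.827, 0.562, -0.001]
contact_force: [0.6, 0.4, -1.0]
gripper_width: 0.153
grasp_force: 58.7
```

Emit:
servo_tool:
  deltas:
    - [[0, 0, 0, 0, 8], [0, 0, 0, 0, 8], [0, 0, 0, 0, 8], [0, 0, 0, 0, 0], [0, 0, 0, 0, 0], [0, 0, 0, 0, 0], [0, 0, 0, 0, 0], [0, 0, 0, 0, 0]]

```text
time: 26.75
tool_pos: [0.4621, -0.0378, 0.1761]
tool_rot: [-0.0, 0.695, 0.719, -0.0]
contact_force: [-0.5, -0.9, -0.8]
gripper_width: 0.154
grasp_force: 58.7
```

Run:
```python
from h import *
import pickle
f=grab('wrist'); s=manip.state(); print(s['tool_pos'],s['tool_rot'],s['joint_pos'].round(3),s['contact_force'])
save(f,'w5.png',s=1.2); pickle.dump(f,open('w5.pkl','wb'))
W=world(f); z=s['tool_pos'][2]
rects(W,z+.0037,.0025,(.4,.53,-.1,.06),500)
rects(W,.074,.004,(.4,.53,-.2,.15),200)
rects(W,.060,.004,(.4,.53,-.4,.3),200)
rects(W,.045,.02,(.45,.485,-.03,.03),20)
```

```text
[ 0.46213168 -0.03783366  0.17611383] [-5.84296525e-06  6.94515064e-01  7.19478162e-01 -1.23625850e-05] [-0.242 -0.297  2.049 -0.     1.39  -0.278] [-0.02775303 -0.64185246 -0.78678175]
0.17981383495937683 2645 [ 0.4613 -0.0379] [0.0117 0.0556] 2.56 z 0.1795
0.074 12144 [ 0.4655 -0.0328] [0.0844 0.1319] 1.8 z 0.074
0.06 3119 [0.4435 0.0675] [0.0227 0.0687] 1.82 z 0.0599
0.06 3142 [0.4806 0.0688] [0.0231 0.0687] 2.18 z 0.0599
0.06 505 [ 0.4537 -0.1535] [0.0183 0.0531] 1.9 z 0.0601
0.06 209 [ 0.482  -0.1588] [0.0078 0.0356] 2.72 z 0.0601
0.045 717 [ 0.4651 -0.0098] [0.0156 0.0324] 1.89 z 0.0402
```

View pics/w5.png

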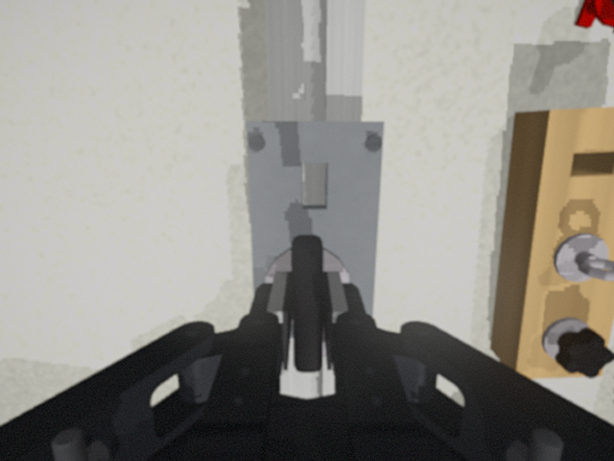

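The tool is upright. The hole shows at (315,185) and the bar at (308,300), already lined up apart from (+3, +31) mm. I move over the hole and down to just above the plate.

Emit:
servo_tool:
  deltas:
    - [[0, 0.003, 0.0108, 0, 0], [0, 0, 0.02, 0, 0], [0, 0, 0, -0.02, 0], [0, 0, 0, -0.015, 0], [0, 0, 0, -0.008, 0], [0, 0, 0, 0, 0], [0, 0, 0, 0, 0], [0, 0, 0, 0, 0]]

```text
time: 27.6
tool_pos: [0.4657, -0.0073, 0.134]
tool_rot: [0.001, 0.694, 0.72, 0.0]
contact_force: [0.2, -0.2, -0.5]
gripper_width: 0.157
grasp_force: 58.7
```

Emit:
servo_tool:
  deltas:
    - [[0, -0.0004, 0.0002, -0.003, 0], [0, 0, 0, -0.003, 0], [0, 0, 0, -0.003, 0], [0, 0, 0, -0.003, 0], [0, 0, 0, -0.002, 0], [0, 0, 0, 0, 0], [0, 0, 0, 0, 0], [0, 0, 0, 0, 0]]

```text
time: 28.4
tool_pos: [0.4648, -0.0068, 0.1193]
tool_rot: [0.0, 0.694, 0.72, 0.0]
contact_force: [-0.2, 0.0, -1.4]
gripper_width: 0.153
grasp_force: 58.7
```

Emit:
servo_tool:
  deltas:
    - [[0, 0.0002, 0, -0.002, 0], [0, 0, 0, -0.002, 0], [0, 0, 0, -0.002, 0], [0, 0, 0, -0.002, 0], [0, 0, 0, -0.002, 0], [0, 0, 0, 0, 0], [0, 0, 0, 0, 0], [0, 0, 0, 0, 0]]

```text
time: 29.2
tool_pos: [0.4649, -0.0068, 0.1092]
tool_rot: [-0.0, 0.694, 0.72, 0.0]
contact_force: [-0.7, -0.3, -1.2]
gripper_width: 0.155
grasp_force: 58.7
```

Emit:
servo_tool:
  deltas:
    - [[0, 0, 0, -0.003, 0], [0, 0, 0, -0.003, 0], [0, 0, 0, -0.002, 0], [0, 0, 0, -0.001, 0], [0, 0, 0, -0.001, 0], [0, 0, 0, -0.0005, 0], [0, 0, 0, 0, 0], [0, 0, 0, 0, 0]]

```text
time: 30.0
tool_pos: [0.465, -0.0068, 0.0987]
tool_rot: [0.0, 0.694, 0.72, 0.0]
contact_force: [0.4, 0.3, -1.3]
gripper_width: 0.157
grasp_force: 58.7
```

Emit:
servo_tool:
  deltas:
    - [[0, 0, 0, -0.0004, 0], [0, 0, 0, -0.0004, 0], [0, 0, 0, -0.0004, 0], [0, 0, 0, -0.0003, 0], [0, 0, 0, 0, 0], [0, 0, 0, 0, 0], [0, 0, 0, 0, 0], [0, 0, 0, 0, 0]]

```text
time: 30.8
tool_pos: [0.4649, -0.0069, 0.0973]
tool_rot: [0.0, 0.694, 0.72, -0.0]
contact_force: [-1.4, -0.1, 0.9]
gripper_width: 0.158
grasp_force: 59.0
```

Flange contact felt. Now the quarter turn, clockwise.

Emit:
servo_tool:
  deltas:
    - [[0, 0, 0, 0, -6], [0, 0, 0, 0, -8], [0, 0, 0, 0, -8], [0, 0, 0, 0, -8], [0, 0, 0, 0, -8], [0, 0, 0, 0, -8], [0, 0, 0, 0, -8], [0, 0, 0, 0, -8]]

```text
time: 31.6
tool_pos: [0.4653, -0.0068, 0.0973]
tool_rot: [0.0, 0.967, 0.256, 0.001]
contact_force: [0.6, -0.3, -0.2]
gripper_width: 0.154
grasp_force: 58.8
```

Emit:
servo_tool:
  deltas:
    - [[0, 0, 0, 0, -8], [0, 0, 0, 0, -8], [0, 0, 0, 0, -8], [0, 0, 0, 0, -4], [0, 0, 0, 0, 0], [0, 0, 0, 0, 0], [0, 0, 0, 0, 0], [0, 0, 0, 0, 0]]

```text
time: 32.4
tool_pos: [0.4652, -0.0069, 0.0973]
tool_rot: [0.0, 1.0, 0.018, 0.0]
contact_force: [1.3, 0.8, 0.4]
gripper_width: 0.154
grasp_force: 58.8
```

Run:
```python
from h import *
s=manip.state(); print(s['tool_pos'],s['tool_rot'],s['contact_force'],s['ft_torque'])
f=grab('wrist'); W=world(f)
rects(W,s['tool_pos'][2]+.0037,.004,(.4,.53,-.1,.06),500)
rects(W,.0745,.003,(.4,.53,-.2,.15),200)
rects(W,.060,.004,(.4,.53,-.4,.3),200)
```

```text
[ 0.46516451 -0.00688384  0.09729049] [7.95676717e-05 9.99833671e-01 1.82348785e-02 3.37564504e-04] [1.33674038 0.78631512 0.41664007] [-0.0752657  -0.1227044  -0.00089467]
0.10099048712628407 2761 [ 0.4648 -0.0069] [0.0552 0.012 ] 2.15 z 0.1006
0.10099048712628407 573 [ 0.469  -0.0845] [0.0124 0.0156] 57.17 z 0.1012
0.0745 23146 [ 0.4664 -0.0417] [0.0838 0.1514] 1.68 z 0.0739
0.06 7166 [0.48   0.0898] [0.0238 0.1044] 2.3 z 0.0597
0.06 1801 [ 0.489  -0.1396] [0.0232 0.029 ] 2.11 z 0.06
0.06 6653 [0.4432 0.0924] [0.0241 0.1116] 2.11 z 0.0597
0.06 1970 [ 0.4522 -0.1451] [0.0237 0.037 ] 2.29 z 0.0599
```

The bolt is turned (yaw 2.1°, bar centre at z≈0.094) and the carriage hasn't moved. I release and rise.

Emit:
servo_tool:
  deltas:
    - [[20, 0, 0, 0, 0], [25, 0, 0, 0, 0], [35, 0, 0, 0, 0], [40, 0, 0, 0, 0], [40, 0, 0, 0.01, 0], [40, 0, 0, 0.03, 0], [40, 0, 0, 0.04, 0], [40, 0, 0, 0.03, 0]]

```text
time: 33.25
tool_pos: [0.4654, -0.0069, 0.2102]
tool_rot: [0.0, 1.0, 0.018, 0.001]
contact_force: [0.9, -0.2, 0.9]
gripper_width: 0.405
grasp_force: 0.0
```

Emit:
servo_tool:
  deltas:
    - [[40, -0.03, 0, 0, 0], [40, -0.02, 0, 0, 0], [40, 0, 0, 0, 0], [40, 0, 0, 0, 0], [40, 0, 0, 0, 0], [40, 0, 0, 0, 0], [40, 0, 0, 0, 0], [40, 0, 0, 0, 0]]

```text
time: 34.05
tool_pos: [0.4151, -0.0068, 0.207]
tool_rot: [-0.0, 1.0, 0.018, -0.0]
contact_force: [-0.4, 0.6, 0.1]
gripper_width: 0.402
grasp_force: 0.0
```

Run:
```python
from h import *
f=grab('wrist'); print(f['s']['tool_pos']); save(f,'w6.png',s=1.2)
W=world(f)
rects(W,.0745,.003,(.4,.53,-.2,.15),200); rects(W,.079,.0018,(.4,.53,-.06,.06),50); rects(W,.101,.003,(.4,.53,-.06,.06),100)
```

```text
[ 0.41514075 -0.00684056  0.20695248]
0.0745 13811 [ 0.4659 -0.0419] [0.0842 0.1511] 1.68 z 0.0739
0.079 344 [0.463  0.0056] [0.0345 0.0115] 3.48 z 0.078
0.079 348 [ 0.4644 -0.0196] [0.0337 0.0118] 2.52 z 0.078
0.101 1101 [ 0.4638 -0.0065] [0.0545 0.0117] 2.54 z 0.1005
```

View pics/w6.png

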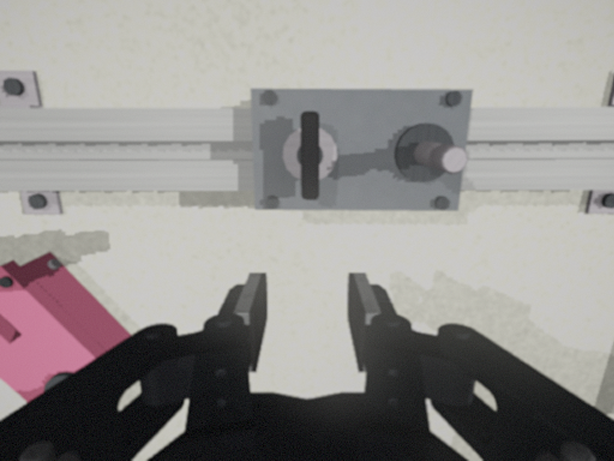

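The bolt's bar at (310,155) lies crossways on the carriage. Its flange top is at z=0.078, so it sits flat, and the carriage is still where it was set. I'm handing in.

```bash
python3 -c "
from plant import manip
print(manip.job_done())"
```

```text
the job is handed in; nothing more can be done
None
```

The carriage is solid against its stop, the bolt is seated flat, quarter-turned and released, and the job is handed in at about 34 s; the hand-in gave no verdict.

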